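Square up the tilting angle plate and hold it square

ROBOT

A 7-joint arm with a two-finger parallel gripper is mounted at the origin on the work surface; the furniture and walls round the work are solid. World frame = base frame: x ahead of the robot, y to its left, z up, the work surface at z = 0. Lengths are in m, angles in rad, forces in N, time in s.
With the tool pointing down it reaches from about 0.425 to 0.925 m from the base axis. Payload 6.8 kg.
Tool frame: the origin (TCP) lies midway between the tips of the shut fingers; the grasp point (between the pads) lies 19 mm behind it; z points along the fingers, y is the line along which they close (so a half turn about z gives the same grasp; the last joint's range is limited). The gripper opens to 85 mm and grips with 20 to 120 N. Pads are 22 mm wide; open, the fingers measure 114 mm over their backs; the gripper's body (76 mm by 85 mm) begins 54 mm behind the grasp point. The pads swing forward as they close: fully open they stand 13 mm farther back than shut.
Start: joints at [1.117, 0.477, 0.022, 1.555, -0.011, 1.109, -0.083], TCP at [0.229, -0.635, 0.211] pointing down, gripper open.
Joint ranges: [-2.96, 2.96], [-0.34, 2.1], [-1.41, 1.46], [0.24, 2.44], [-1.37, 4.51], [0.17, 1.92], [-2.96, 2.96]. Speed limits (rad/s): [2.39, 2.39, 3.14, 3.14, 3.14, 3.14, 3.14].

INTERFACE

Orientations are given as a unit quaternion [w, x, y, z].
In Python, from station import * gives the robot as it stands.
- The arm moves only by the shell command python3 -m creep 'ROWS' [FORCE]. ROWS is JSON, a list of rows, each a list of 7 numbers: the gripper command: -1 is shut, 1 is fully open, values between are in proportion, then the shift along the world's x, y, z in mm, then the turn, a rotation vector about the world's x, y, z in rad. A call has 1 to 5 rows; each row shifts and turns the commanded pose from where the row before left it; what a row does not reach is not made up. A row lasts 1/8 s, in which the tool goes at most 62.5 mm and 10.7 degrees, less where a joint would pass 70% of its speed; a pose out of reach is approached as far as the arm can. A call is refused whole if a number of a shift passes 62.5 or a number of a turn 0.188, either way. A call with a gripper value outside its range is refused whole. The fingers move at their own pace and stop on an object; FORCE is the grip in N (left out, the last holds). Time passes only in rows, so rows that do not move let the fingers close. It gives the time, the measured TCP pose, the force, the opening and the grip force at its end, in the units of the state.
- get_obs(): the state, without advancing time (a new reading comes with each control period).
- read_camera(name): name is "scene" or "top" or "wrist"; returns (picture, depth): 480x640x3 uint8, red, green, blue; 480x640 float32, m along the optical axis (not along the pixel's ray), 0 where there is no reading.
- camera_params(name): a dict with "intrinsics" (3x3 intrinsics, pixels), "k1" (the pictures are not rectified: a ray, as slopes to the right and down, at radius r is drawn at 1 + k1 r^2 times it, then the intrinsics apply), "cam_to_world" (4x4, takes a point from camera to world coordinates); the wrist camera has in their place "mount" (4x4, takes a point from camera to tool coordinates, whose origin is the TCP and whose axes are the flange's). Camera axes: x right, y up, looking along -z (the intrinsics and any distortion apply to the point x, -y, -z); pixel columns grow to the right and rows downward; lengths in m; the calibration is good to about 2 mm. A picture is of the moment at which its call begins: read the wrist's pose just before it. camera_params takes no time and is no camera call.
- hand_in(): hands the job in; it is judged then, once.
The state is a dict: "t": time; "q": joint angles; "joint_vel": joint speeds; "joint_torque": joint torques, N m; "eef_pos": TCP position; "tool_rot": TCP orientation; "contact_force": force on the tool from outside, world axes, zero at the start; "torque": the same for the moment, N m; "gripper_width": opening from 0.0 (shut) to 1.0 (fully open); "grasp_force": force on a finger pad.
Only numpy, scipy, OpenCV 4.12 (cv2) and the standard library are available. Lean on these libraries where they do the work, as an engineer would, in place of code of your own. Each camera call takes 0.05 s, during which the arm holds its last target. There are 200 camera calls.

TASK

The tilting face of the angle plate has been left off square. Swing its cam lever out and down to free the face, then take the engineer's square by its stock, stand it on the base of the angle plate and press it into the corner until the stock sits flat on the base and the face has come up flush along the whole blade. Finish with the gripper still holding the square pressed into the corner, so that I can lock the face at ninety degrees, and leave the other things on the bench where they are.

Things in the scene. Friction and masses are not known exactly. Their poses are not given: they have to be found in the camera images.
- angle_plate: grey tilting angle plate bolted down: base 112 mm wide, 16 mm thick, origin at its underside below the hinge line, mid width, z up. -x: the smooth open front of the base, 150 mm long, on which the square is to stand. +y: side with the cam lever. It runs to x = +85 mm behind the face. Hold-down bolts 16 mm high stand beside the base about 66 mm from mid width (x = -105 both sides, x = 45 on -y)
- corner (a point): point on the hinge line at the foot of the working face, mid width, on the base's top (x 0, y 0, z 16 mm of the angle plate, same axes). The face turns about this line, so the heel of a square pressed home lies on it; a stop-like hard contact is felt there
- tilt_face: tilting face, a plate 108 wide, 14 thick, 135 mm high. Origin on the hinge line, mid width; its flat bright working side is its plane x = 0 (to -x), z up the plate; square when its axes match the angle plate's. Starts locked, leaning forward (top to -x) 0.08 to 0.24 rad; freed, a light spring (0.2 to 0.3 N m) drops it to 0.30. The blade meets its top first and must push it up
- cam_lever (a joint): angle of the cam lever, rad: 0 = locked, standing up and leaning 0.25 rad outward (to +y of the angle plate); swings outward and down about a level pin parallel to the angle plate's x; stop at 1.4 (about level); free beyond 1.0. Stiff at first (about 10 to 15 N at the knob, less if moved slowly, over the first 0.4 rad), then easy; stays where left
- lever_pin (a point): middle of the lever's pin, the axis of its swing (x 65, y 78.6, z 60 mm of the angle plate, same axes)
- lever_knob (a point): middle of the black round end of the lever, 88 mm from the pin: 21 mm across, 14 mm wide along the angle plate's x, above a black handle 14 x 13 mm. Can be pinched from above across the 14 mm and led round the pin (it turns between the fingers), or pushed
- square: steel engineer's square, 0.36 to 0.56 kg, standing on its stock: dark stock 130 long, 22 thick, 26 mm high; bright blade 26 wide, 5 thick, up to 130 mm above the underside at one end. Origin under mid stock, x along the stock to the blade end, z up. Outer faces: underside and the plane x = 65 mm. Pinch the 22 mm stock 15 to 35 mm from the middle, away from the blade
- heel (a point): outer corner of the square, bottom of the blade end (x 65, y 0, z 0 mm of the square)
- blade_top (a point): top of the blade's outer edge, 130 mm above the heel
- piston: bare metal piston standing on the bench, 58 mm across, 52 mm high; origin at the middle of its underside; bystander
- g_clamp: small blue G-clamp lying on the bench, 143 x 87 x 22 mm; origin at its underside; bystander
- spanner: bright spanner 187 mm long, 25 mm wide, 8 mm thick, lying on the bench; origin at its underside; bystander
- mug: white mug with a dark band, 83 mm across, 94 mm high; origin at its underside; bystander
- marker: white marker pen, 135 mm long, 17 mm thick, lying on the bench; origin at its underside; bystander

How it is judged:
On the way, in this order (a step that is already met when the one before it is completed fails the run):
1. the cam lever is swung out and the face is free, while still off square (value of joint cam_lever above 1 rad and angle between the x axis of tilt_face and the x axis of angle_plate, either way round above 0.05 rad), for 0.2 s.
2. the held square stands on the base, pressed into the corner, and the face is square (angle between the x axis of tilt_face and the x axis of angle_plate, either way round below 0.015 rad and x of heel in the frame of angle_plate between -0.003 and 0.004 m and z of heel in the frame of angle_plate below 0.0185 m and y of heel in the frame of angle_plate between -0.045 and 0.045 m and angle between the z axis of square and the z axis of angle_plate, either way round below 0.02 rad and angle between the x axis of square and the x axis of angle_plate, either way round below 0.08 rad and contact force between square and tilt_face above 1 N and contact force between square and angle_plate above 1 N and contact force between the fingers and square above 2 N), for 0.3 s.
At the end, for the whole second after the job is handed in: lever beyond 1.0 rad; face square within 0.015 rad; square upright within 0.02 rad and in line within 0.08 rad, heel within 3 mm of the hinge line, under 2.5 mm off the base, within 45 mm of mid width; over 1 N on both face and base, gripped with over 2 N, at rest (all of step 2 and value of joint cam_lever above 1 rad and linear speed of square below 0.01 m/s); the arm keeps its last pose, push and grip.
It fails at once if a bystander is shoved about (moved over 40 mm) (distance of any of piston, g_clamp, spanner, mug, marker from where it was at the start of the episode above 0.04 m).
It also fails if it takes over 64 s, if anything falls off the work surface, if the arm or the gripper's body presses on something with over 40 N, if the wrist force passes 120 N, or if a joint passes its speed limit or range.

## Working session

There is one attempt and no reset: what is moved stays moved. The work goes in short steps, Python scripts to look and compute and a shell command to move; the robot and the scene stay as the last step left them, time stands still between calls to the robot, and variables do not carry over. Pictures are saved under pics/ and viewed, at most 10 in all, crops included, and the job is handed in when it is done.

```bash
mkdir -p pics; cat > h.py <<'E'
from station import *
import numpy as np, cv2
def world(name,depth,P,o=None):
    K=np.array(P["intrinsics"]);k1=P["k1"]
    v,u=np.mgrid[0:480,0:640].astype(float)
    pts=np.stack([u,v],-1).reshape(-1,1,2)
    n=cv2.undistortPoints(pts,K,np.array([k1,0,0,0.])).reshape(480,640,2)
    c=np.stack([n[...,0]*depth,-n[...,1]*depth,-depth],-1)
    if "cam_to_world" in P: T=np.array(P["cam_to_world"])
    else:
        from scipy.spatial.transform import Rotation as R
        q=o["tool_rot"];T=np.eye(4);T[:3,:3]=R.from_quat([q[1],q[2],q[3],q[0]]).as_matrix();T[:3,3]=o["eef_pos"];T=T@np.array(P["mount"])
    return c@T[:3,:3].T+T[:3,3]
def shot(name,fn=None):
    o=get_obs();im,d=read_camera(name);W=world(name,d,camera_params(name),o)
    W[d==0]=np.nan
    if fn: cv2.imwrite("pics/"+fn,im[...,::-1])
    return im,d,W
E
python3 - <<'E'
from h import *
for n in ["top","scene"]:
    im,d,W=shot(n,n+"0.png"); np.save(n+".npy",W)
o=get_obs();print(o["tool_rot"],o["contact_force"],o["t"])
E
```

```text
[-8.02505673e-04  9.85087634e-01  1.72051359e-01 -1.98725752e-04] [ 0.13921328  1.11064491 -0.386579  ] 0.1
```

View pics/top0.png

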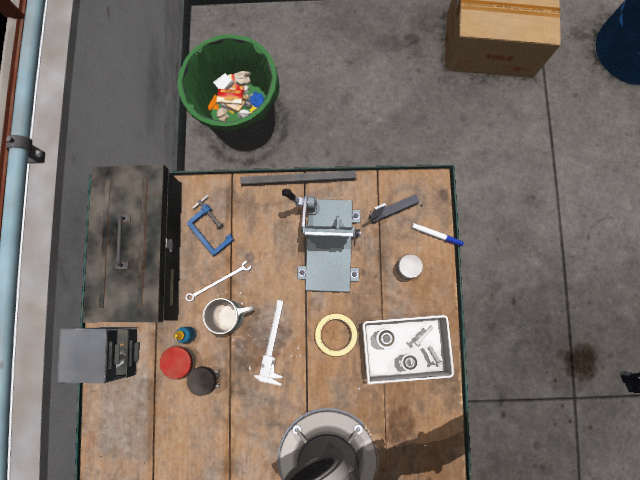

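View pics/scene0.png

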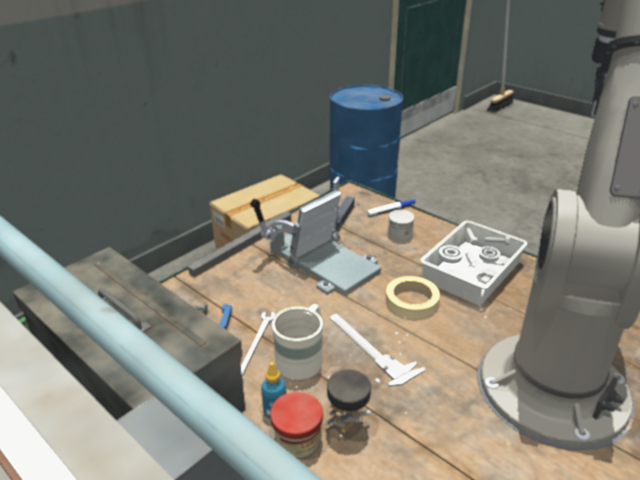

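The top view shows the plate base at about (328,245), the knob at (287,193), and the square's stock around (402,207) with the blade end near (375,213). Mug, spanner and clamp are to the left, and the piston and marker to the right. In the scene view the lever stands up at (257,208). Next step is measuring these.

```bash
python3 - <<'E'
from h import *
W=np.load("top.npy"); im=cv2.imread("pics/top0.png")
def near(u,v): return np.round(W[v,u]*1000).astype(int)
for p in [(328,230),(328,285),(310,260),(345,260),(328,215),(328,236),(287,193),(290,195),(310,205),(402,207),(415,202),(376,213),(378,206),(410,266)]: print(p,near(*p))
m=(W[...,0]>.3)&(W[...,0]<1)
# base: z 10..22
def box(mask):
    c=mask.astype(np.uint8);n,l,s,_=cv2.connectedComponentsWithStats(c)
    for i in range(1,n):
        if s[i,4]>25:
            P=W[l==i];r=cv2.minAreaRect((P[:,:2]*1000).astype(np.float32));print(s[i],np.round(r[0]),np.round(r[1]),round(r[2],1),"z",np.round(np.percentile(P[:,2],[5,50,95])*1000))
roi=np.zeros((480,640),bool);roi[180:300,270:470]=1
print("base");box(roi&(W[...,2]>.011)&(W[...,2]<.021)&m)
print("high");box(roi&(W[...,2]>.021))
cv2.imwrite("pics/crop0.png",cv2.resize(im[175:300,270:440],None,fx=4.5,fy=4.5,interpolation=cv2.INTER_CUBIC))
E
```

```text
(328, 230) [-9223372036854775808 -9223372036854775808 -9223372036854775808]
(328, 285) [423  -9  16]
(310, 260) [487  35  17]
(345, 260) [485 -53  17]
(328, 215) [601 -13  18]
(328, 236) [547 -12  17]
(287, 193) [624  79 155]
(290, 195) [623  74 141]
(310, 205) [616  31  71]
(402, 207) [ 616 -201   26]
(415, 202) [ 629 -234   26]
(376, 213) [ 592 -130   70]
(378, 206) [ 595 -128  132]
(410, 266) [ 463 -209   53]
base
[270 180  28   3  52] [694. 101.] [ 6. 70.] 0.1 z [13. 18. 21.]
[ 305  199   55   28 1029] [608. -24.] [136.  72.] 86.1 z [13. 17. 20.]
[413 223  51  23 264] [ 547. -290.] [134.  16.] 67.2 z [11. 15. 19.]
[ 297  234   62   58 2517] [480. -10.] [153. 142.] 87.1 z [13. 16. 20.]
high
[282 189  79  49 967] [575.  13.] [196. 102.] 52.1 z [ 25. 111. 153.]
[370 194  50  28 501] [ 616. -181.] [ 23. 131.] 23.0 z [ 23.  28. 129.]
[397 254  26  25 489] [ 464. -211.] [57. 57.] 58.7 z [37. 52. 55.]<stdin>:3: RuntimeWarning: invalid value encountered in cast
```

View pics/crop0.png

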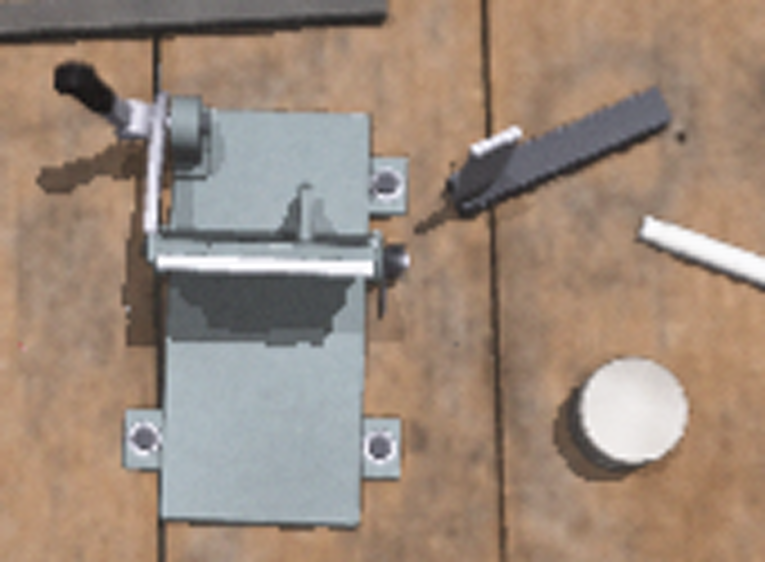

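The crop shows the plate yawed slightly clockwise, the knob up and out at the left rear, and the square beyond the right side with its blade end toward the plate. Next I fit the plate pose.

```bash
python3 - <<'E'
from h import *
W=np.load("top.npy")*1000
x,y,z=W[...,0],W[...,1],W[...,2]
roi=np.zeros((480,640),bool);roi[235:300,295:365]=1
M=roi&(z>10)&(z<22)
# edges per row away from bolts
L=[];R=[]
for v in range(238,291):
    c=np.where(M[v])[0]
    if len(c)<30: continue
    L.append((x[v,c[0]],y[v,c[0]],c[0]));R.append((x[v,c[-1]],y[v,c[-1]],c[-1]))
L=np.array(L);R=np.array(R)
# drop lug rows by robust width
w=L[:,1]-R[:,1];k=w<120
print(np.round(w),k.sum())
pl=np.polyfit(L[k,0],L[k,1],1);pr=np.polyfit(R[k,0],R[k,1],1);print(pl,pr)
F=[]
for u in range(308,350):
    c=np.where(M[:,u])[0];F.append((x[c[-1],u],y[c[-1],u]))
F=np.array(F);pf=np.polyfit(F[:,1],F[:,0],1);print(pf)
yaw=np.mean([pl[0],pr[0],-pf[0]]);print("yaw",yaw)
# lever knob blob
k=(z>140)&(x>600)&(x<660)&(y>55)&(y<110);print("knob",np.nanmean(W[k],0),np.nanmax(z[k]),k.sum())
# face top
k=(z>125)&(z<160)&(x>480)&(x<600)&(abs(y)<80);P=W[k];print("face",P.mean(0),np.polyfit(P[:,1],P[:,0],1),len(P))
# square stock
roi=np.zeros((480,640),bool);roi[190:225,365:425]=1
k=roi&(z>22)&(z<30);r=cv2.minAreaRect(W[k][:,:2].astype(np.float32));print(r)
k=roi&(z>110);print("blade",np.nanmean(W[k],0))
E
```

```text
[121. 121. 122. 121. 121. 121. 121. 109. 109. 109. 109. 109. 108. 109.
 108. 108. 106. 108. 108. 108. 108. 111. 111. 111. 111. 110. 111. 111.
 131. 131. 149. 141. 149. 141. 151. 151. 153. 146. 146. 141. 143. 130.
 130. 107. 107. 110. 110. 110. 110. 110. 110. 110. 105.] 31
[-5.54696563e-02  7.07616279e+01] [ -0.05306325 -39.50740886]
[5.10326570e-02 4.10306302e+02]
yaw -0.05318852192459708
knob [627.30146911  81.65415214 152.82929231] 160.26711405838222 60
face [534.80909088 -13.79806896 148.83179077] [5.41841457e-02 5.35556727e+02] 321
((616.355224609375, -181.34140014648438), (22.83266830444336, 129.7255401611328), 22.975719451904297)
blade [ 595.14428599 -133.70157081  126.47812171]
```

```bash
python3 -m creep '[[1,20,40,15,0,0,0.15],[1,28,50,15,0,0,0.15],[1,28,50,10,0,0,0.15],[1,28,50,10,0,0,0.15],[1,28,50,0,0,0,0.15]]' 30; python3 -m creep '[[1,28,50,0,0,0,0.15],[1,28,50,0,0,0,0.15],[1,28,50,0,0,0,0.122],[1,28,50,0,0,0,0],[1,28,50,0,0,0,0]]'; python3 -m creep '[[1,28,50,0,0,0,0],[1,28,50,0,0,0,0],[1,28,50,0,0,0,0],[1,28,50,0,0,0,0],[1,0,0,0,0,0,0]]'
```

```text
t: 0.72
eef_pos: [0.3617, -0.3935, 0.2614]
tool_rot: [0.001, 0.852, 0.523, 0.0]
contact_force: [1.4, -1.0, -0.1]
gripper_width: 0.999
grasp_force: 0.0
t: 1.35
eef_pos: [0.5012, -0.1435, 0.2605]
tool_rot: [-0.0, 0.726, 0.688, -0.0]
contact_force: [1.2, -1.2, 1.0]
gripper_width: 0.999
grasp_force: 0.0
t: 1.98
eef_pos: [0.6132, 0.0611, 0.2601]
tool_rot: [-0.001, 0.723, 0.691, 0.001]
contact_force: [-0.1, -0.4, -0.3]
gripper_width: 1.0
grasp_force: 0.0
```

```bash
python3 - <<'E'
from h import *
im,d,W=shot("wrist","w1.png");W*=1000
x,y,z=W[...,0],W[...,1],W[...,2]
k=(z>138)&(z<165)&(x>590)&(x<670)&(y>55)&(y<115)
print(k.sum(),np.nanmin(W[k],0),np.nanmax(W[k],0),np.nanmedian(W[k],0))
k=(z>150)&(z<165)&(x>590)&(x<670)&(y>55)&(y<115);print(np.nanmean(W[k],0))
print(camera_params("wrist")["mount"],get_obs()["q"])
E
```

```text
458 [620.75266114  72.25394039 143.66899372] [634.63447839  93.75935292 157.01864209] [627.62751282  85.21443971 153.53852012]
[627.55005151  83.99848806 153.63777531]
[[-1.60979138e-04  9.47318690e-01  3.20292482e-01  8.25003863e-02]
 [ 9.99999962e-01  2.24576372e-04 -1.61621848e-04 -2.25801737e-04]
 [-2.25037520e-04  3.20292443e-01 -9.47318690e-01 -1.63031794e-01]
 [ 0.00000000e+00  0.00000000e+00  0.00000000e+00  1.00000000e+00]] [ 0.22028291  0.3925082  -0.55153302  1.61676902  0.21558539  1.19486129
 -0.42558507]
```

View pics/w1.png

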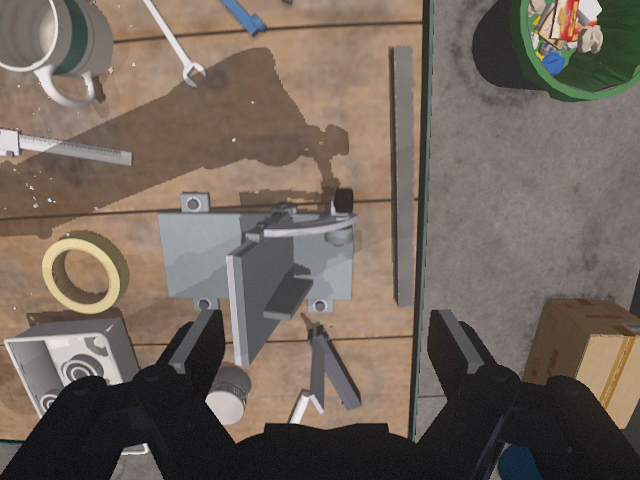

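The wrist view shows the black knob at (343,200), clear of the face; its x extent measures 14 mm, as stated. I'll go down on it.

```bash
python3 -m creep '[[0,15,22,0,0,0,0],[0,0,0,-40,0,0,0],[0,0,0,-40,0,0,0],[0,0,0,-30,0,0,0],[0,0,0,-22,0,0,0]]' 30; python3 -m creep '[[0,0,0,0,0,0,0],[-1,0,0,0,0,0,0],[-1,0,0,0,0,0,0],[-1,0,0,0,0,0,0],[-1,0,0,0,0,0,0]]' 30
```

```text
t: 2.65
eef_pos: [0.6267, 0.0742, 0.1269]
tool_rot: [-0.0, 0.726, 0.687, -0.001]
contact_force: [0.2, 0.2, -0.0]
gripper_width: 0.499
grasp_force: 0.0
t: 3.28
eef_pos: [0.6281, 0.0777, 0.1299]
tool_rot: [0.0, 0.725, 0.688, 0.001]
contact_force: [-1.9, 0.7, 6.2]
gripper_width: 0.146
grasp_force: 29.7
```

```bash
python3 -m creep '[[-1,0,4.2,-1.2,0,0,0],[-1,0,4.2,-1.4,0,0,0],[-1,0,4,-1.7,0,0,0],[-1,0,4,-1.8,0,0,0],[-1,0.5,3.9,-2,0,0,0]]' 30; python3 -m creep '[[-1,0.5,3.8,-2.2,0,0,0],[-1,0.5,3.7,-2.4,0,0,0],[-1,0.5,3.6,-2.5,0,0,0],[-1,0,6.7,-5.7,0,0,0],[-1,0.5,6.1,-6.3,0,0,0]]'
```

```text
t: 3.9
eef_pos: [0.6292, 0.0985, 0.1224]
tool_rot: [0.001, 0.725, 0.688, 0.001]
contact_force: [-3.1, 1.6, 8.2]
gripper_width: 0.151
grasp_force: 33.1
t: 4.53
eef_pos: [0.6307, 0.1243, 0.1035]
tool_rot: [-0.0, 0.725, 0.689, 0.002]
contact_force: [-3.6, 4.9, 9.0]
gripper_width: 0.144
grasp_force: 40.8
```

```bash
python3 -m creep '[[-1,0.3,5.5,-6.9,0,0,0],[-1,0.2,4.7,-7.4,0,0,0],[-1,0.2,4,-7.9,0,0,0],[-1,0.2,3.2,-8.2,0,0,0],[-1,0.1,2.4,-8.4,0,0,0]]' ; python3 -m creep '[[-1,0,1.5,-8.7,0,0,0],[-1,0,0.6,-8.8,0,0,0],[-1,0,0,0,0,0,0]]'
```

```text
t: 5.15
eef_pos: [0.6318, 0.147, 0.0647]
tool_rot: [-0.001, 0.724, 0.689, 0.004]
contact_force: [-2.5, 8.9, 7.9]
gripper_width: 0.148
grasp_force: 49.0
t: 5.52
eef_pos: [0.6319, 0.1501, 0.0467]
tool_rot: [-0.002, 0.724, 0.69, 0.004]
contact_force: [-2.1, 11.7, 5.4]
gripper_width: 0.139
grasp_force: 51.4
```

```bash
python3 -m creep '[[-0.2,0,0,0,0,0,0],[0,0,0,0,0,0,0],[0,0,0,0,0,0,0],[0,0,0,40,0,0,0],[0,0,0,60,0,0,0]]'; python3 -m creep '[[0.5,0,0,60,0,0,0],[0.5,0,-40,50,0,0,0.15],[0.5,0,-60,0,0,0,0.15],[0.5,0,-60,0,0,0,0.148],[0.5,0,-60,0,0,0,0]]'; python3 -m creep '[[0.5,0,-40,0,0,0,0],[0.5,0,0,0,0,0,0]]'; python3 - <<'E'
from h import *
im,d,W=shot("wrist","w2.png");W*=1000
x,y,z=W[...,0],W[...,1],W[...,2]
k=(z>22)&(z<32)&(x>550)&(x<700)&(y>-260)&(y<-100)
print(cv2.minAreaRect(W[k][:,:2].astype(np.float32)),k.sum())
k=(z>115)&(z<140)&(x>560)&(x<640)&(y>-180)&(y<-100);print(np.nanmedian(W[k],0),k.sum())
im,d,W=shot("top");W*=1000;x,y,z=W[...,0],W[...,1],W[...,2]
k=(z>45)&(x>600)&(x<660)&(y>125)&(y<165);print("knob",k.sum(),np.nanmean(W[k],0),np.nanmax(W[k],0))
k=(z>120)&(z<160)&(x>480)&(x<600)&(abs(y)<50);print("face",np.nanmean(W[k],0))
E
```

```text
t: 6.15
eef_pos: [0.63, 0.1417, 0.1442]
tool_rot: [-0.001, 0.726, 0.688, -0.002]
contact_force: [1.5, 0.3, 0.6]
gripper_width: 0.506
grasp_force: 0.0
t: 6.78
eef_pos: [0.6309, -0.0787, 0.2541]
tool_rot: [0.0, 0.554, 0.832, -0.0]
contact_force: [0.0, 0.7, -0.2]
gripper_width: 0.751
grasp_force: 0.0
t: 7.02
eef_pos: [0.6306, -0.1223, 0.2534]
tool_rot: [0.0, 0.558, 0.83, -0.001]
contact_force: [-0.1, 0.5, 0.1]
gripper_width: 0.748
grasp_force: 0.0
((614.2518920898438, -179.49969482421875), (22.177230834960938, 129.971923828125), 22.708251953125) 1711
[ 594.51656524 -130.73139453  129.30523941] 263
knob 82 [631.38854681 140.88700647  76.0564425 ] [639.95429593 155.6350157   84.45072773]
face [529.99887629  -5.77706211 144.04557656]
```

View pics/w2.png

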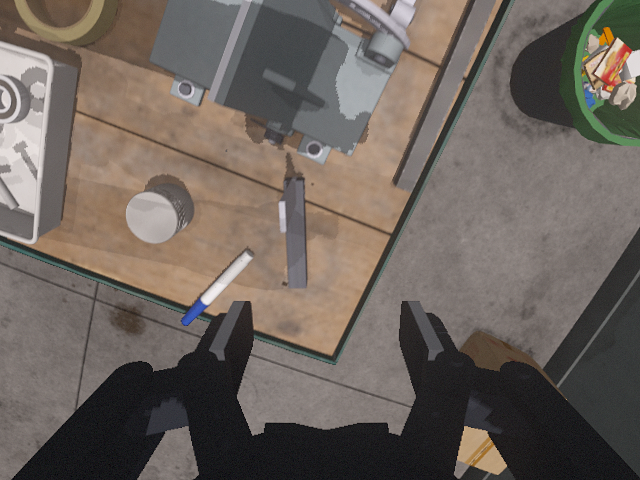

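The wrist view shows the square at (295,235), with its stock end at (297,285) and its blade at (283,215). The lever's final angle needs a closer check.

```bash
python3 - <<'E'
from h import *
c,s=np.cos(-.053),np.sin(-.053)
def plate(W): 
    D=W*1000-np.array([557.5,-14.3,0]);return np.stack([c*D[...,0]+s*D[...,1],-s*D[...,0]+c*D[...,1],D[...,2]],-1)
for n in ["top","scene"]:
    im,d,W=shot(n);P=plate(W);x,y,z=P[...,0],P[...,1],P[...,2]
    dark=im.max(-1)<60
    k=dark&(abs(x-65)<18)&(y>85)&(y<190)&(z>25)
    Q=P[k];print(n,len(Q),np.nanmin(Q,0),np.nanmax(Q,0),np.nanmean(Q,0))
    if len(Q)>5:
        print("phi from mean",np.arctan2(np.nanmean(Q[:,1])-78.6,np.nanmean(Q[:,2])-60))
    k=(abs(y)<45)&(z>35)&(z<135)&(x<12)&(x>-60);Q=P[k];print("face",len(Q),np.polyfit(Q[:,2],Q[:,0],1) if len(Q)>20 else 0)
    if n=="scene":cv2.imwrite("pics/s1.png",cv2.resize(im[180:300,210:390,::-1],None,fx=4,fy=4,interpolation=cv2.INTER_CUBIC))
E
```

```text
top 113 [ 59.12388462 121.72410982  65.26190257] [ 71.50008862 174.17186283  82.83747966] [ 64.49513897 148.48889168  74.04122993]
phi from mean 1.372527946135917
face 222 [-0.23377774 16.78683278]
scene 137 [ 54.54981441 122.0798601   63.79311303] [ 67.99035266 176.4507446   81.63167419] [ 58.86523939 153.69805088  72.73664564]
phi from mean 1.4027947501845963
face 883 [-0.30366655  5.51101295]
```

View pics/s1.png

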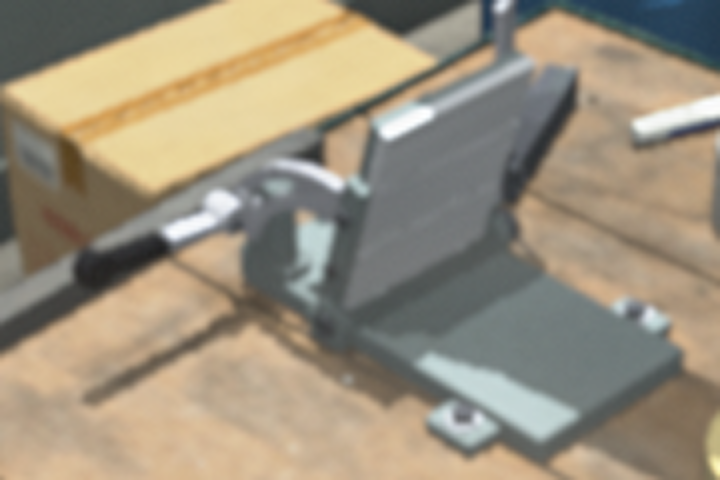

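Measured: φ ≈ 1.4 to 1.45 (lever ≈ 1.15 rad), and the face has dropped to 0.30, so step 1 is met. Now the square.

```bash
python3 -m creep '[[-0.1,-3,-40,-30,0,0,0.012],[-0.1,-3,-41,-40,0,0,0],[-0.1,0,0,-50,0,0,0],[-0.1,0,0,-40,0,0,0],[-0.1,0,0,0,0,0,0]]' 60; python3 - <<'E'
from h import *
im,d,W=shot("wrist","w3.png");W*=1000
x,y,z=W[...,0],W[...,1],W[...,2]
k=(z>22)&(z<30)&(x>550)&(x<700)&(y>-260)&(y<-100)
print(cv2.minAreaRect(W[k][:,:2].astype(np.float32)),k.sum())
k=(z>5)&(z<22)&(x>520)&(x<600)&(y>-360)&(y<-200);print("marker",np.nanmax(W[k],0))
E
```

```text
t: 7.85
eef_pos: [0.6231, -0.1949, 0.091]
tool_rot: [-0.003, 0.549, 0.836, -0.001]
contact_force: [0.1, -0.4, -0.7]
gripper_width: 0.447
grasp_force: 0.0
((614.6360473632812, -180.0665740966797), (22.136089324951172, 130.34739685058594), 22.650537490844727) 5212
marker [ 577.30291099 -224.44150788   17.40182065]
```

View pics/w3.png

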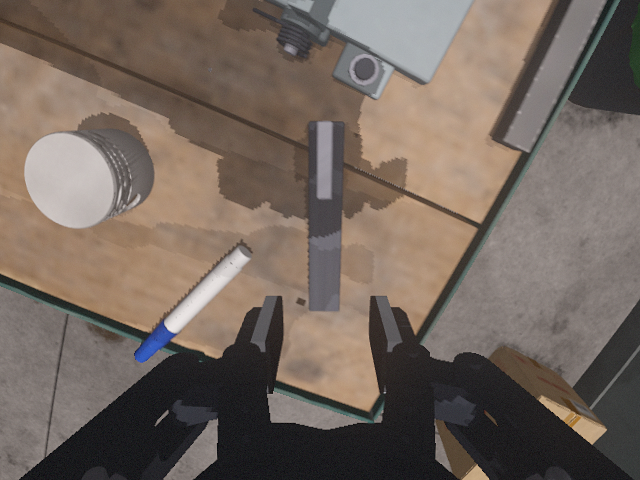

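The square lies centred between the fingers at (325,215), and the marker is clear. Going down and gripping.

```bash
python3 -m creep '[[-0.1,1,-8,-20,0,0,0],[-0.1,0,0,-30,0,0,0],[-0.1,0,0,-20,0,0,0],[-0.1,0,0,-12,0,0,0],[-0.1,0,0,-4,0,0,0]]' 60; python3 -m creep '[[-0.1,0,0,0,0,0,0],[-1,0,0,0,0,0,0],[-1,0,0,0,0,0,0],[-1,0,0,0,0,0,0],[-1,0,0,0,0,0,0]]' 60
```

```text
t: 8.52
eef_pos: [0.6264, -0.2049, 0.0076]
tool_rot: [-0.0, 0.55, 0.835, 0.0]
contact_force: [-0.5, -0.2, 0.3]
gripper_width: 0.449
grasp_force: 0.0
t: 9.15
eef_pos: [0.6264, -0.205, 0.0082]
tool_rot: [0.0, 0.55, 0.835, 0.0]
contact_force: [0.8, -0.8, 0.2]
gripper_width: -0.004
grasp_force: 0.0
```

```bash
python3 - <<'E'
from h import *
im,d,W=shot("wrist","w4.png");W*=1000
x,y,z=W[...,0],W[...,1],W[...,2]
k=(z>20)&(z<32)&(x>550)&(x<700)&(y>-260)&(y<-100)
print(cv2.minAreaRect(W[k][:,:2].astype(np.float32)),k.sum());print(get_obs()["gripper_width"],get_obs()["grasp_force"])
E
```

```text
((607.2172241210938, -161.953857421875), (22.38330078125, 90.99842071533203), 22.47053337097168) 3907
-0.0015464841595611836 0.0
```

View pics/w4.png

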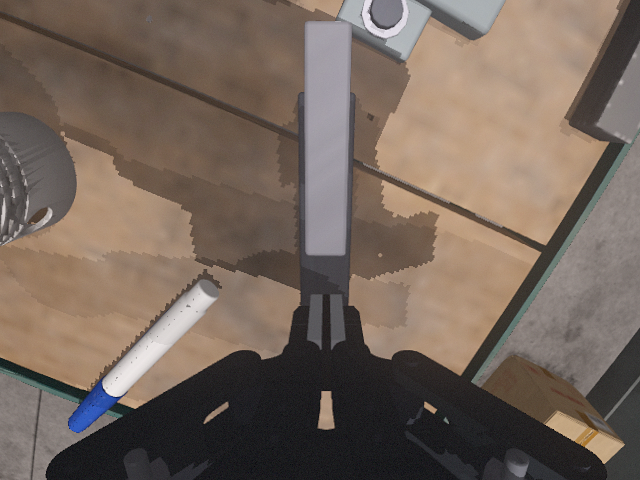

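The picture shows the closed fingers at (326,320) seemingly over the stock, and the square hasn't moved. I'll check depths.

```bash
python3 - <<'E'
from h import *
o=get_obs();im,d,W=shot("wrist");W*=1000
for v in range(240,352,8): print(v,[np.round(W[v,u]).tolist() if d[v,u] else None for u in (304,315,326,337,348)])
print(camera_params("wrist")["intrinsics"],o["eef_pos"])
cv2.imwrite("pics/w5.png",cv2.resize(im[240:370,250:410,::-1],None,fx=4,fy=4,interpolation=cv2.INTER_CUBIC))
E
```

```text
240 [[604.0, -178.0, 26.0], None, None, None, [622.0, -171.0, 26.0]]
248 [[606.0, -182.0, 25.0], None, None, None, [623.0, -174.0, 26.0]]
256 [[607.0, -185.0, 25.0], [612.0, -183.0, 26.0], [616.0, -181.0, 25.0], [620.0, -179.0, 26.0], [625.0, -177.0, 26.0]]
264 [[609.0, -188.0, 26.0], [613.0, -187.0, 25.0], [617.0, -185.0, 25.0], [622.0, -183.0, 26.0], [626.0, -181.0, 26.0]]
272 [[610.0, -192.0, 26.0], [614.0, -190.0, 26.0], [619.0, -188.0, 25.0], [623.0, -186.0, 26.0], [628.0, -185.0, 25.0]]
280 [[612.0, -196.0, 25.0], [616.0, -194.0, 25.0], [620.0, -192.0, 26.0], [625.0, -189.0, 26.0], [629.0, -188.0, 26.0]]
288 [[613.0, -199.0, 27.0], [617.0, -197.0, 26.0], [622.0, -195.0, 26.0], [626.0, -193.0, 26.0], [631.0, -191.0, 26.0]]
296 [[615.0, -203.0, 25.0], [618.0, -197.0, 34.0], [622.0, -195.0, 35.0], [626.0, -193.0, 35.0], [633.0, -196.0, 25.0]]
304 [[616.0, -207.0, 25.0], [618.0, -197.0, 41.0], [622.0, -194.0, 42.0], [626.0, -194.0, 40.0], [642.0, -211.0, 0.0]]
312 [[615.0, -202.0, 42.0], [618.0, -197.0, 47.0], [622.0, -195.0, 48.0], [626.0, -194.0, 47.0], [632.0, -195.0, 40.0]]
320 [[615.0, -202.0, 47.0], [618.0, -197.0, 53.0], [622.0, -195.0, 53.0], [626.0, -193.0, 53.0], [631.0, -195.0, 47.0]]
328 [[616.0, -202.0, 53.0], [618.0, -197.0, 58.0], [622.0, -195.0, 59.0], [625.0, -193.0, 59.0], [631.0, -195.0, 53.0]]
336 [[616.0, -202.0, 58.0], [618.0, -196.0, 64.0], [622.0, -195.0, 64.0], [625.0, -193.0, 64.0], [631.0, -196.0, 57.0]]
344 [[614.0, -196.0, 72.0], [618.0, -195.0, 71.0], [623.0, -197.0, 66.0], [625.0, -192.0, 71.0], [627.0, -190.0, 72.0]]
[[360.74982613   0.         325.83231145]
 [  0.         360.74982613 239.69754541]
 [  0.           0.           1.        ]] [ 0.62631309 -0.20504904  0.00810666]
```

View pics/w5.png

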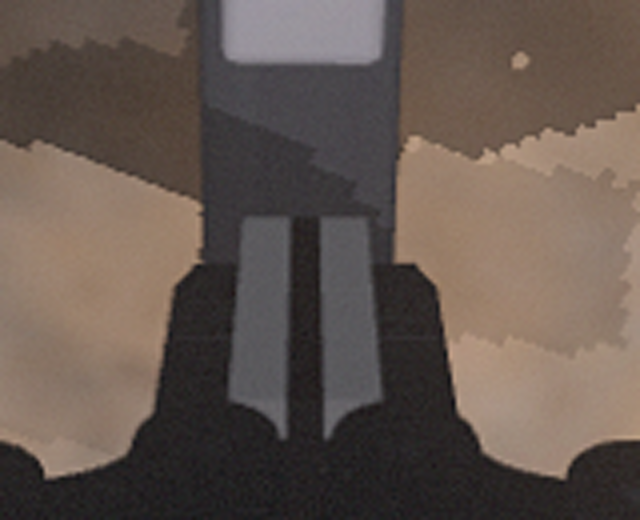

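The closed pads end at z ≈ 31, about 23 mm short of the nominal TCP, so they shut above the stock. The lever must also have been held only by the top of its knob. I'll open and go about 24 mm lower, watching the force.

```bash
python3 -m creep '[[-0.1,0,0,4,0,0,0],[-0.1,0,0,0,0,0,0],[-0.1,0,0,0,0,0,0],[-0.1,0,0,-8,0,0,0],[-0.1,0,0,-8,0,0,0]]' 60; python3 -m creep '[[-0.1,0,0,-5,0,0,0],[-0.1,0,0,-4,0,0,0],[-0.1,0,0,-3,0,0,0],[-0.1,0,0,0,0,0,0]]' 60
```

```text
t: 9.88
eef_pos: [0.626, -0.205, -0.0048]
tool_rot: [-0.0, 0.55, 0.835, -0.0]
contact_force: [0.7, -0.2, 0.2]
gripper_width: 0.455
grasp_force: 0.0
t: 10.38
eef_pos: [0.6262, -0.205, -0.0162]
tool_rot: [-0.0, 0.55, 0.835, -0.0]
contact_force: [-1.7, 0.2, 0.0]
gripper_width: 0.452
grasp_force: 0.0
```

```bash
python3 -m creep '[[-1,0,0,0,0,0,0],[-1,0,0,0,0,0,0],[-1,0,0,0,0,0,0],[-1,0,0,0,0,0,0],[-1,0,0,0,0,0,0]]' 60; python3 -m creep '[[-1,0,0,10,0,0,0],[-1,0,0,30,0,0,0],[-1,0,0,30,0,0,0],[-1,0,0,40,0,0,0],[-1,0,0,0,0,0,0]]' 60; python3 - <<'E'
from h import *
im,d,W=shot("wrist","w6.png");W*=1000
x,y,z=W[...,0],W[...,1],W[...,2]
print(get_obs()["eef_pos"])
k=(z>100)&(z<122+25)&(x>540)&(x<660)&(y>-260)&(y<-100)
import collections
print(np.round(np.nanpercentile(z[k],[5,50,95])),cv2.minAreaRect(W[k][:,:2].astype(np.float32)),k.sum())
k=(z>110)&(x>540)&(x<660)&(y>-260)&(y<-100)&(z<138);P=W[k];A=np.c_[P[:,:2],np.ones(len(P))]
print(np.linalg.lstsq(A,P[:,2],rcond=None)[0])
E
```

```text
t: 11.0
eef_pos: [0.6266, -0.2051, -0.0156]
tool_rot: [0.0, 0.55, 0.835, 0.0]
contact_force: [-1.1, 0.1, 5.5]
gripper_width: 0.247
grasp_force: 60.4
t: 11.62
eef_pos: [0.6283, -0.2052, 0.097]
tool_rot: [0.003, 0.55, 0.835, 0.001]
contact_force: [1.4, -0.6, -5.6]
gripper_width: 0.244
grasp_force: 59.5
[ 0.6265924  -0.20511379  0.0946717 ]
[137. 138. 139.] ((614.2913818359375, -181.48721313476562), (47.384613037109375, 131.4356689453125), 32.09213638305664) 15792
[-1.28566834e-02  2.41121598e-02  1.48474590e+02]
```

View pics/w6.png

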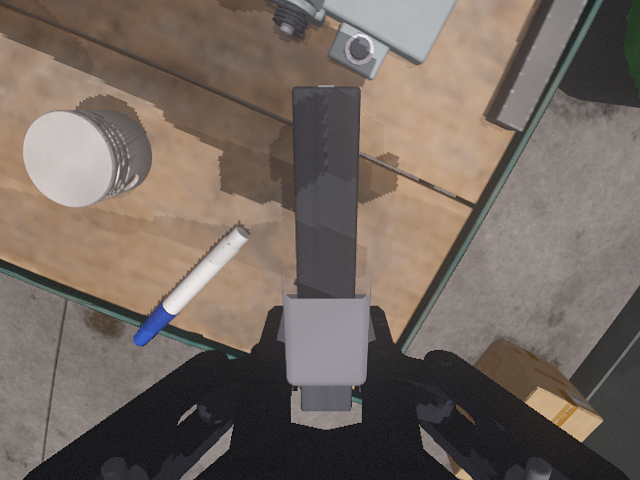

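The square is held: 21 mm opening and 60 N. The wrist view shows the stock at (327,200), in line with the fingers. The blade is so near the camera that it is clipped. Now I lift it high and turn it over the plate front.

```bash
python3 -m creep '[[-1,0,0,40,0,0,0],[-1,0,0,45,0,0,0],[-1,-17,16,0,0,0,-0.16],[-1,-17,16,0,0,0,-0.17],[-1,-17,16,0,0,0,-0.17]]' 70; python3 -m creep '[[-1,-17,16,0,0,0,-0.17],[-1,-17,16,0,0,0,-0.17],[-1,-17,16,0,0,0,-0.17],[-1,-17,16,0,0,0,-0.17],[-1,-17,16,0,0,0,-0.17]]' ; python3 -m creep '[[-1,-17,16,0,0,0,-0.17],[-1,-17,16,0,0,0,-0.17],[-1,-17,16,0,0,0,-0.17],[-1,-17,22,0,0,0,-0.17],[-1,0,0,0,0,0,0]]';python3 -c "
from station import *
print(get_obs()['q'])"
```

```text
t: 12.3
eef_pos: [0.5729, -0.1564, 0.1764]
tool_rot: [-0.002, 0.741, 0.671, -0.001]
contact_force: [0.9, 0.4, -4.6]
gripper_width: 0.239
grasp_force: 72.3
t: 12.92
eef_pos: [0.4877, -0.0765, 0.1768]
tool_rot: [-0.001, 0.952, 0.306, -0.002]
contact_force: [-0.2, 0.7, -5.4]
gripper_width: 0.244
grasp_force: 72.3
t: 13.55
eef_pos: [0.4193, -0.0058, 0.1772]
tool_rot: [0.0, 1.0, -0.025, -0.002]
contact_force: [0.6, -1.0, -4.5]
gripper_width: 0.241
grasp_force: 72.2
[ 0.19226623  0.11764555 -0.34780471  2.14613567  0.05085381  0.89025926
 -1.80651302]
```

```bash
cat > m.py <<'E'
from h import *
c,s=np.cos(-.053),np.sin(-.053)
def plate(W): 
    D=W*1000-np.array([557.5,-14.3,0]);return np.stack([c*D[...,0]+s*D[...,1],-s*D[...,0]+c*D[...,1],D[...,2]],-1)
E
python3 - <<'E'
from m import *
o=get_obs();print(o["eef_pos"])
zb=o["eef_pos"][2]*1000+15.6;print("bottom est",zb)
for n in ["top","scene"]:
    im,d,W=shot(n);P=plate(W);x,y,z=P[...,0],P[...,1],P[...,2]
    k=(x>-90)&(x<-10)&(abs(y)<25)&(z>zb+35)&(z<zb+140);Q=P[k]
    print(n,"blade",len(Q),np.round(np.percentile(Q,[2,50,98],0),1).tolist() if len(Q) else 0)
    k=(x>-105)&(x<-20)&(abs(y)<30)&(z>zb-10)&(z<zb+35);Q=P[k]
    print("stock",len(Q),np.round(np.percentile(Q,[2,50,98],0),1).tolist() if len(Q) else 0)
im,d,W=shot("wrist");P=plate(W);x,y,z=P[...,0],P[...,1],P[...,2]
k=(x>-190)&(x<-20)&(abs(y)<30)&(z>zb+18)&(z<zb+34);Q=P[k]
print("wrist stock",len(Q),np.round(np.percentile(Q,[1,50,99],0),1).tolist())
A=np.c_[Q[:,:2],np.ones(len(Q))];print(np.linalg.lstsq(A,Q[:,2],rcond=None)[0])
for xx in (-130,-110,-95,-85,-75):
    q=Q[abs(Q[:,0]-xx)<3]
    if len(q)>20:print(xx,np.percentile(q[:,1],[2,98]),np.median(q[:,2]))
E
```

```text
[ 0.41928456 -0.00584931  0.17717936]
bottom est 192.77936337629248
top blade 15 [[-52.5, -1.1, 320.7], [-48.4, 0.9, 322.9], [-44.3, 2.8, 325.7]]
stock 0 0
scene blade 498 [[-71.9, -2.4, 229.8], [-59.1, 1.4, 282.4], [-45.5, 4.5, 325.6]]
stock 359 [[-103.4, -4.1, 197.1], [-73.2, 9.1, 214.8], [-45.9, 12.5, 226.9]]
wrist stock 15544 [[-171.2, -21.3, 214.7], [-82.4, -0.1, 218.9], [-44.9, 20.9, 224.1]]
[-6.26982501e-03 -5.13452413e-04  2.18370110e+02]
-130 [-23.77565584  23.29333786] 219.11234122276142
-110 [-10.52318106  10.48314464] 219.05337972711544
-95 [-10.55898561  10.54251718] 218.92927329795305
-85 [-10.52544083  10.33202667] 218.91528574792943
-75 [-10.33940682  10.48067803] 218.8277583444348
```

The heel is at plate x ≈ -45, y ≈ 0, and the underside is at z ≈ 193. The face's top edge is at -40. Lower straight down.

```bash
python3 -m creep '[[-1,-2,0,-40,0,0,0],[-1,0,0,-40,0,0,0],[-1,0,0,-40,0,0,0],[-1,0,0,-30,0,0,0],[-1,0,0,-15,0,0,0]]' ; python3 -m creep '[[-1,0,0,-3,0,0,0],[-1,0,0,0,0,0,0]]'; python3 - <<'E'
from m import *
for n in ["top","scene"]:
    im,d,W=shot(n);P=plate(W);x,y,z=P[...,0],P[...,1],P[...,2]
    k=(abs(y-30)<12)&(z>45)&(z<140)&(x<12)&(x>-60);Q=P[k];print("face",len(Q),np.polyfit(Q[:,2],Q[:,0],1) if len(Q)>20 else 0)
im,d,W=shot("wrist");P=plate(W);x,y,z=P[...,0],P[...,1],P[...,2]
k=(x>-110)&(x<-20)&(abs(y)<9)&(z>35)&(z<60);Q=P[k]
print("wrist stock",len(Q),np.round(np.percentile(Q,[1,50,99],0),1).tolist())
for v in range(0,240,20): print(v,np.round(P[v,326]).tolist())
E
```

```text
t: 14.32
eef_pos: [0.4197, -0.0077, 0.0123]
tool_rot: [0.0, 1.0, -0.026, -0.001]
contact_force: [-0.1, -0.1, -4.6]
gripper_width: 0.246
grasp_force: 72.2
t: 14.58
eef_pos: [0.4211, -0.0071, 0.0116]
tool_rot: [-0.0, 1.0, -0.026, 0.001]
contact_force: [-0.3, 0.2, -4.7]
gripper_width: 0.243
grasp_force: 72.2
face 51 [-0.31012429 21.21530651]
face 238 [-0.31576674  6.40185638]
wrist stock 10095 [[-109.1, -8.8, 51.8], [-73.4, 0.0, 53.3], [-44.8, 8.8, 54.7]]
0 [-9.0, 0.0, 17.0]
20 [-16.0, 0.0, 15.0]
40 [-24.0, 0.0, 16.0]
60 [-31.0, 0.0, 15.0]
80 [-39.0, 0.0, 15.0]
100 [-48.0, 0.0, 53.0]
120 [-55.0, 0.0, 54.0]
140 [-61.0, 0.0, 53.0]
160 [-67.0, 0.0, 52.0]
180 [-74.0, 0.0, 54.0]
200 [-81.0, 0.0, 53.0]
220 [-88.0, 0.0, 54.0]
```

```bash
python3 -m creep '[[-1,0,0,-6,0,0,0],[-1,0,0,-2.5,0,0,0],[-1,8,-0.4,0,0,0,0],[-1,8,-0.4,0,0,0,0],[-1,8,-0.4,0,0,0,0]]' ; python3 -m creep '[[-1,8,-0.4,0,0,0,0],[-1,6,-0.3,0,0,0,0],[-1,0,0,0,0,0,0]]'; python3 - <<'E'
from m import *
print(get_obs()["eef_pos"])
im,d,W=shot("scene");P=plate(W);x,y,z=P[...,0],P[...,1],P[...,2]
k=(abs(y-30)<12)&(z>45)&(z<140)&(x<12)&(x>-60);Q=P[k];print("face",len(Q),np.polyfit(Q[:,2],Q[:,0],1) if len(Q)>20 else 0)
im,d,W=shot("wrist");P=plate(W);x,y,z=P[...,0],P[...,1],P[...,2]
k=(x>-80)&(x<10)&(abs(y)<9)&(z>35)&(z<60);Q=P[k]
print("wrist stock",len(Q),np.round(np.percentile(Q,[1,50,99],0),1).tolist())
k=(abs(Q[:,2]-np.median(Q[:,2]))<3);Q=Q[k];print(np.polyfit(Q[:,0],Q[:,2],1))
E
```

```text
t: 15.35
eef_pos: [0.4449, -0.0082, 0.0025]
tool_rot: [-0.0, 1.0, -0.026, 0.0]
contact_force: [-1.8, -0.7, -4.2]
gripper_width: 0.241
grasp_force: 72.4
t: 15.72
eef_pos: [0.459, -0.0089, 0.0025]
tool_rot: [-0.0, 1.0, -0.026, 0.0]
contact_force: [-1.5, -0.4, -4.7]
gripper_width: 0.238
grasp_force: 72.3
[ 0.45896463 -0.0088871   0.00252467]
face 306 [-0.05599403  1.55408415]
wrist stock 11414 [[-79.0, -8.8, 42.0], [-37.3, 0.1, 43.9], [-1.5, 8.8, 55.8]]
[8.48049551e-04 4.39468546e+01]
```

```bash
python3 -m creep '[[-1,2,-0.1,-1,0,0,0],[-1,1,0,-1,0,0,0],[-1,1,0,-1,0,0,0],[-1,0,0,0,0,0,0]]'; python3 -m creep '[[-1,1,0,0,0,0,0],[-1,1,0,0,0,0,0],[-1,1,0,0,0,0,0],[-1,0,0,0,0,0,0]]'
```

```text
t: 16.32
eef_pos: [0.4614, -0.009, 0.0004]
tool_rot: [0.0, 1.0, -0.026, -0.001]
contact_force: [-8.3, 0.7, 14.6]
gripper_width: 0.24
grasp_force: 74.9
t: 16.82
eef_pos: [0.4612, -0.0091, 0.0003]
tool_rot: [0.001, 1.0, -0.026, -0.003]
contact_force: [-18.1, 1.8, 27.5]
gripper_width: 0.239
grasp_force: 76.6
```

```bash
cat > chk.py <<'E'
from m import *
o=get_obs();print(o["t"],o["eef_pos"],o["contact_force"],o["torque"],o["grasp_force"])
for i in range(2):
    im,d,W=shot("scene");P=plate(W);x,y,z=P[...,0],P[...,1],P[...,2]
    k=(abs(y-30)<14)&(z>35)&(z<140)&(x<12)&(x>-40);Q=P[k];p=np.polyfit(Q[:,2],Q[:,0],1);print("face",len(Q),p,np.polyval(p,16))
    k=(abs(y)<8)&(z>50)&(z<140)&(x<-15)&(x>-45);Q=P[k];p=np.polyfit(Q[:,2],Q[:,0],1) if len(Q)>9 else 0;print("blade back",len(Q),p)
im,d,W=shot("wrist");P=plate(W);x,y,z=P[...,0],P[...,1],P[...,2]
k=(x>-80)&(x<10)&(abs(y)<12)&(z>35)&(z<50);Q=P[k]
print("stock",len(Q),np.round(np.percentile(Q,[1,50,99],0),1).tolist(),np.polyfit(Q[:,0],Q[:,2],1))
k=(x>-110)&(x<-5)&(abs(y)>20)&(abs(y)<50)&(z>8)&(z<25);Q=P[k];print("base",len(Q),np.polyfit(Q[:,0],Q[:,2],1))
im,d,W=shot("top");P=plate(W);x,y,z=P[...,0],P[...,1],P[...,2]
k=(abs(y)<54)&(z>135)&(z<160)&(x>-20)&(x<30);print("top face",np.round(np.percentile(P[k],[2,50,98],0),1).tolist())
E
python3 chk.py
```

```text
16.825 [ 4.61189871e-01 -9.07747601e-03  3.12821157e-04] [-18.1403953    1.79095229  27.48823771] [0.45466509 3.35110609 0.01648445] 76.57795786857605
face 407 [-0.03182209  0.72125286] 0.2120993829549791
blade back 209 [ -0.0490948  -19.09795996]
face 408 [-0.03471308  1.03894369] 0.48353445545735596
blade back 213 [ -0.03999577 -19.92506975]
stock 14024 [[-79.0, -10.5, 40.0], [-36.0, 0.2, 41.8], [-1.0, 11.0, 44.0]] [1.58995248e-03 4.18248938e+01]
base 32300 [3.04444607e-04 1.58169002e+01]
top face [[-3.1, -51.4, 137.1], [3.3, 10.6, 151.5], [10.7, 51.4, 156.0]]
```

```bash
python3 -m creep '[[-1,0,0,1,0,0,0],[-1,0,0,1,0,0,0],[-1,1,0,0.3,0,0,0],[-1,0,0,0,0,0,0]]'; python3 -m creep '[[-1,1,0,0,0,0,0],[-1,1,0,0,0,0,0],[-1,1,0,0,0,0,0],[-1,0,0,0,0,0,0]]';python3 chk.py
```

```text
t: 17.52
eef_pos: [0.4654, -0.0091, 0.0014]
tool_rot: [0.0, 1.0, -0.026, -0.001]
contact_force: [-4.9, -0.5, -4.1]
gripper_width: 0.243
grasp_force: 72.4
t: 18.02
eef_pos: [0.4653, -0.0092, 0.0009]
tool_rot: [0.001, 1.0, -0.026, -0.004]
contact_force: [-12.3, 1.1, -0.3]
gripper_width: 0.239
grasp_force: 73.1
18.025 [ 0.46525912 -0.00918648  0.0009245 ] [-12.3202423    1.13666903  -0.30983358] [ 0.21632476  2.1857883  -0.019455  ] 73.07130575180054
face 408 [ 0.00276921 -0.10702835] -0.06272106454567371
blade back 157 [ -0.0324293  -18.84457948]
face 411 [-0.00228033  0.31832981] 0.2818444606027713
blade back 157 [-7.77058597e-03 -2.15187485e+01]
stock 14442 [[-78.9, -10.4, 40.7], [-33.8, 0.3, 42.3], [0.0, 11.1, 44.1]] [2.34051564e-03 4.24241247e+01]
base 30930 [2.15270040e-04 1.58274505e+01]
top face [[1.0, -52.2, 137.5], [7.4, 10.9, 151.4], [15.0, 51.6, 155.7]]
```

The face is at 0.00 and there is a hard stop at the corner. Now I add a little down-press so the stock sits flat.

```bash
python3 -m creep '[[-1,0,0,-0.7,0,0,0],[-1,0,0,-0.7,0,0,0],[-1,0,0,-0.6,0,0,0],[-1,0,0,0,0,0,0],[-1,0,0,0,0,0,0]]'; python3 chk.py
```

```text
t: 18.85
eef_pos: [0.4653, -0.0092, 0.0003]
tool_rot: [0.001, 1.0, -0.026, -0.003]
contact_force: [-17.7, 1.0, 22.9]
gripper_width: 0.239
grasp_force: 76.2
18.85 [ 4.65300575e-01 -9.24585152e-03  3.29382048e-04] [-17.73678993   1.01456648  22.93596937] [ 0.28085295  3.44760124 -0.02387388] 76.15731596946716
face 412 [ 0.00488744 -0.2847448 ] -0.20654582543430572
blade back 165 [ -0.02658121 -19.45306613]
face 414 [-0.00102813  0.22700655] 0.21055639140754717
blade back 162 [-8.43602594e-03 -2.13388497e+01]
stock 14476 [[-78.8, -10.5, 40.3], [-33.6, 0.3, 41.8], [0.1, 11.1, 43.9]] [4.07678586e-03 4.19779029e+01]
base 31123 [2.21487036e-04 1.58373249e+01]
top face [[0.8, -52.1, 139.1], [7.8, 11.0, 151.4], [14.9, 51.5, 155.7]]
```

```bash
python3 -m creep '[[-1,0,0,0,0,0,0],[-1,0,0,0,0,0,0],[-1,0,0,0,0,0,0]]'; python3 -c "
from station import *
print(hand_in())"
```

```text
t: 19.42
eef_pos: [0.4653, -0.0092, 0.0003]
tool_rot: [0.001, 1.0, -0.026, -0.003]
contact_force: [-17.9, 0.4, 22.2]
gripper_width: 0.237
grasp_force: 76.2
the job is handed in; nothing more can be done
None
```

I handed the job in at 19.4 s, with no pass or fail result returned: the lever is freed (about 1.15 rad), the face measures square to within about 0.005 rad, and the gripper still holds the square pressed into the corner and flat on the base.

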